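# Clamp the fume nozzle onto the bench extraction stub

## Task

Lift the loose steel nozzle off its rubber parking ring and seat it gently, fully home, on the flanged stub of the clamp stand. Then swing the yellow hinged ring half round the two flanges and press it, no harder than it takes, until the red catch snaps shut behind the ring's brass pin and holds it. Leave the other things on the bench where they are.

Things in the scene. Friction and masses are not known exactly. Their poses are not given: they have to be found in the camera images.
- nozzle: Loose upright steel nozzle, 200-420 g, round about its own z (up). Origin: centre of the underside of its spigot. From the origin upwards: spigot 0-12 mm (diameter 33 mm, lower 6 mm tapered to 24 mm), flange 12-18 mm (diameter 72 mm), tube 18-88 mm (diameter 44 mm; grip it from above). It starts with its flange on a black rubber parking ring 14 mm high, spigot in the ring.
- clamp: Fixed stand, origin on the bench on the stub's axis, z up. Stub: vertical tube with 36 mm bore (20 mm deep), flange 72 mm across whose top face is 70 mm above the bench. A fixed steel half ring (to 76 mm high, inner diameter 77 mm) stands on its +x side. Base plate 115 x 240 x 8 mm.
- seat (a point): Centre of the stub flange's top face, where the underside of the nozzle's flange must lie (nozzle origin then 12 mm below this point).
- hinge (a point): Vertical hinge axis of the yellow ring half, 52 mm from the stub axis along the clamp's +y; point 70 mm above the bench.
- ring (a joint): Angle of the yellow ring half, rad: 0 square across, 1.2-1.6 at the start; grows clockwise from above. A spring opens it (some 3 N at the handle near shut; let go unlatched it swings open to about 1.1). Ring half 56-84 mm above the bench, outer radius 46 mm, groove 77 mm across, upper lip reaching in to radius 25 mm over the nozzle's flange.
- ring_grip (a point): On the axis of the ring's upright black handle post (diameter 14 mm, 64 to 124 mm above the bench), at 105 mm height; 163 mm from the hinge axis. At ring angle 0 it lies at x -60, y -100 mm in the clamp's frame. Push it or grip it from above.
- catch: Blue block on the clamp's -y side, 48 mm high; origin and axes as the clamp's. On it a steel carriage with rubber stop (78 mm high) and red pawl; a screw sets it anywhere over 16 mm towards the ring, which is in no reading. So the ring latches somewhere from 0.01 to 0.12 rad and meets the stop just 2 mm past the snap. The catch breaks if loaded over 15 N: stop pushing at the snap.
- pawl (a joint): Angle of the red spring pawl about its vertical pivot, rad: 0 at rest, both before the brass pin reaches it and after it has snapped behind the pin; the pin pushes it out to about 0.08 over the 20 mm or so before the snap, then it drops back to 0 and the push falls. Passing it takes some 4 to 8 N at the handle; half way back (0.03 or more) it only hangs on the pin and may slip off.
- spool: Loose blue solder spool, 48 mm across, 38 mm high, standing; a bystander. Origin: centre of its underside.
- heatsink: Loose yellow finned heat sink 90 x 60 x 32 mm; a bystander. Origin: centre of its underside.
- driver: Loose red-handled screwdriver lying along its x; a bystander. Origin: underside, near its middle.
Mind the look-alikes: they are no part of the job. Of the things that look like the nozzle, take the one that is nearest to the robot's base at the start.

How it is judged:
By the outcome, as a careful person would: the job done as asked, in the order asked, and still so for the second after the job is handed in, with the robot touching nothing.
It also fails if it takes over 67 s, if anything falls off the work surface, if the arm or the gripper's body presses on something with over 40 N, if the wrist force passes 120 N, or if a joint passes its speed limit or range.

## Robot

A 7-joint arm with a two-finger parallel gripper is mounted at the origin on the work surface. World frame = base frame: x ahead of the robot, y to its left, z up, the work surface at z = 0. Lengths are in m, angles in rad, forces in N, time in s.
With the tool pointing down it reaches from about 0.425 to 0.925 m from the base axis. Payload 6.8 kg.
Tool frame: the origin (TCP) lies midway between the tips of the shut fingers; the grasp point (between the pads) lies 19 mm behind it (ctrl.grip_point_offset is the distance from the TCP to the grasp point, in m); z points along the fingers, y is the line along which they close (so a half turn about z gives the same grasp; the last joint's range is limited). The gripper opens to 85 mm and grips with 20 to 120 N. Pads are 22 mm wide; open, the fingers measure 114 mm over their backs; the gripper's body (76 mm by 85 mm) begins 54 mm behind the grasp point. The pads swing forward as they close: fully open they stand 13 mm farther back than shut.
Start: joints at [-0.108, 0.477, 0.022, 1.555, -0.011, 1.109, -0.083], TCP at [0.675, 0, 0.231] pointing down, gripper open.
Joint ranges: [-2.96, 2.96], [-0.34, 2.1], [-1.41, 1.46], [0.24, 2.44], [-1.37, 4.51], [0.17, 1.92], [-2.96, 2.96]. Speed limits (rad/s): [2.39, 2.39, 3.14, 3.14, 3.14, 3.14, 3.14].

## Interface

Orientations are given as a rotation vector (axis times angle).
In Python, from station import get_obs, viewer, ctrl gives the robot as it stands.
- The arm moves only by the tool carry_out, never from a script. Its argument "plan" is text: rows parted by semicolons, each of 5 numbers parted by spaces: the shift along the tool's x, y, z each as a share of 0.8 m, from -1 to 1, then the turn about the tool's z as a share of pi/2 rad, from -1 to 1, then the gripper's target within -1 to 1 (fully open at 1, half-way at 0, shut at -1). A call has 1 to 12 rows; each row is the pose to reach, as a shift and turn from the pose commanded when the call began, along the tool's axes at that moment; what a row does not reach only later rows make up. A row lasts 1/8 s, in which the tool goes at most 62.5 mm and 10.7 degrees, less where a joint would pass 70% of its speed; a pose out of reach is approached as far as the arm can. A call with a number of a shift or a turn outside -1 to 1 is refused whole. A call with a gripper value outside its range is refused whole. The fingers move at their own pace and stop on an object; the grip force is fixed at half the most. Time passes only in rows, so rows that repeat a pose let the fingers close. It gives the time, the measured TCP pose, the force, the opening and the grip force at its end, in the units of the state.
- get_obs(): the state, without advancing time (a new reading comes with each control period).
- viewer.capture(name): name is "scene" or "side" or "wrist"; returns a dict with "image" (420x560x3 uint8, red, green, blue), "fx", "fy", "cx", "cy" (pixels), "extrinsics" (4x4, takes a point from world to camera coordinates); the wrist camera has in their place "tool_from_camera" (4x4, takes a point from camera to tool coordinates, whose origin is the TCP and whose axes are the flange's). Camera axes: x right, y down, z forward; pixel columns grow to the right and rows downward; lengths in m; the calibration is good to about 2 mm. A picture is of the moment at which its call begins: read the wrist's pose just before it. There is no depth.
- ctrl.job_done(): hands the job in; it is judged then, once.
The state is a dict: "clock": time; "joint_positions": joint angles; "joint_velocities": joint speeds; "effort": joint torques, N m; "eef_pos": TCP position; "orientation": TCP orientation; "ft_force": force on the tool from outside, world axes, zero at the start; "moment": the same for the moment, N m; "finger_gap": finger opening in m; "gripper_force": force on a finger pad.
Only numpy, scipy, OpenCV 4.12 (cv2) and the standard library are available. Lean on these libraries where they do the work, as an engineer would, in place of code of your own. Each camera call takes 0.05 s, during which the arm holds its last target. There are 200 camera calls.

## Working session

There is one attempt and no reset: what is moved stays moved. The work goes in short steps, Python scripts to look and compute and a tool call to move; the robot and the scene stay as the last step left them, time stands still between calls to the robot, and variables do not carry over. Pictures are saved under pics/ and viewed, at most 10 in all, crops included, and the job is handed in when it is done.

Besides the shell and the picture viewer there is one more tool, called by a JSON object that holds its "method" and its "body", one argument or row to a line. carry_out: Moves the arm, as the interface text tells. Its arguments: {"type":"object","properties":{"plan":{"type":"string"}},"required":["plan"]}

```bash
mkdir -p pics; ls
python3 - <<'E'
from station import get_obs, viewer, ctrl
import cv2,json,numpy as np,pickle
o=get_obs();print({k:np.round(v,3).tolist() for k,v in o.items()},ctrl.grip_point_offset)
d={}
for n in("scene","side","wrist"):
    c=viewer.capture(n);d[n]=c;cv2.imwrite(f"pics/{n}0.png",c["image"][:,:,::-1])
    print(n,[round(float(c[k]),1) for k in("fx","fy","cx","cy")]);print(np.round(c.get("extrinsics",c.get("tool_from_camera")),3).tolist())
pickle.dump(d,open("d0.pkl","wb"))
E
```

```text
pics
{'clock': 0.0, 'joint_positions': [-0.108, 0.478, 0.022, 1.556, -0.011, 1.109, -0.083], 'joint_velocities': [-0.001, 0.002, 0.003, 0.001, 0.001, 0.001, -0.001], 'effort': [-0.001, -59.644, 1.608, -28.119, 0.012, 0.009, 0.0], 'eef_pos': [0.674, -0.0, 0.23], 'orientation': [-2.221, -2.221, 0.002], 'ft_force': [0.119, 0.209, 0.085], 'moment': [0.025, 0.048, -0.01], 'gripper_force': 0.0, 'finger_gap': 0.086} 0.0187
scene [382.4, 382.4, 279.9, 210.1]
[[-0.36, 0.933, -0.007, 0.253], [0.801, 0.305, -0.515, -0.476], [-0.478, -0.191, -0.857, 1.536], [0.0, 0.0, 0.0, 1.0]]
side [411.0, 411.0, 284.0, 213.5]
[[-0.726, -0.687, -0.003, 0.455], [-0.538, 0.571, -0.621, 0.42], [0.428, -0.449, -0.784, 0.755], [0.0, 0.0, 0.0, 1.0]]
wrist [308.8, 308.8, 275.8, 209.7]
[[-0.002, -0.953, -0.302, 0.077], [1.0, -0.002, -0.001, 0.0], [0.0, -0.302, 0.953, -0.143], [0.0, 0.0, 0.0, 1.0]]
```

View pics/scene0.png

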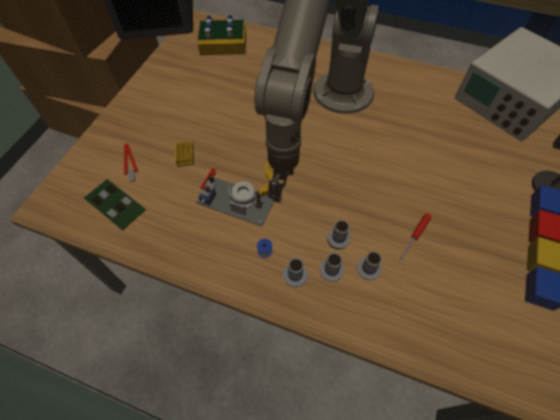

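View pics/side0.png

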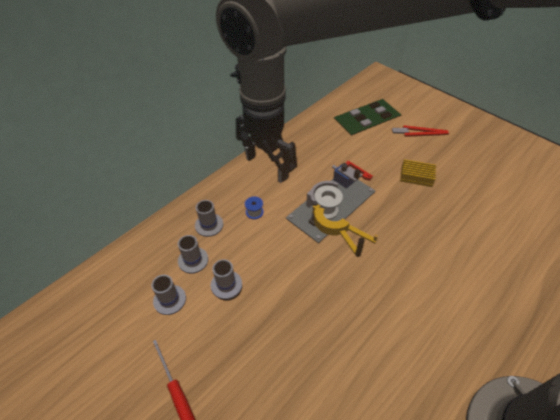

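The scene view shows four nozzle-like parts at about (340,232), (333,265), (372,264) and (296,271), with the clamp at (240,197). In the side view they are at (225,278), (191,252), (167,293) and (208,217), with the clamp at (328,205). Next I'll enlarge the clamp area and the nozzles.

```bash
cat > h.py <<'E'
import numpy as np,cv2
from scipy.spatial.transform import Rotation as R
from station import get_obs, viewer, ctrl
def cam(c,pose=None):
    K=np.array([[c["fx"],0,c["cx"]],[0,c["fy"],c["cy"]],[0,0,1]])
    if "extrinsics" in c: E=np.array(c["extrinsics"])
    else:
        T=np.eye(4);T[:3,:3]=R.from_rotvec(pose["orientation"]).as_matrix();T[:3,3]=pose["eef_pos"]
        E=np.linalg.inv(T@np.array(c["tool_from_camera"]))
    return K,E
def plane(c,uv,z,pose=None):
    K,E=cam(c,pose);Ei=np.linalg.inv(E);o=Ei[:3,3];d=Ei[:3,:3]@np.linalg.inv(K)@[uv[0],uv[1],1]
    return o+d*(z-o[2])/d[2]
def tri(c1,p1,c2,p2):
    P=[k@e[:3] for k,e in(cam(c1),cam(c2))]
    X=cv2.triangulatePoints(P[0],P[1],np.array(p1,float),np.array(p2,float)).ravel();return X[:3]/X[3]
def proj(c,X,pose=None):
    K,E=cam(c,pose);v=K@(E[:3,:3]@np.array(X)+E[:3,3]);return v[:2]/v[2]
E
python3 - <<'E'
from h import *
import pickle
d=pickle.load(open("d0.pkl","rb"));s,t=d["scene"],d["side"]
for a,b in (((340,226),(223,268)),((334,259),(189,242)),((373,258),(163,284)),((296,264),(206,208))):
    print(plane(s,a,.09).round(3),plane(t,b,.09).round(3))
print(plane(s,(243,190),.07).round(3),plane(t,(328,194),.07).round(3))
a=s["image"][150:290,180:400][:,:,::-1];b=t["image"][150:270,270:400][:,:,::-1]
a=cv2.resize(a,(660,420)) ;cv2.imwrite("pics/a.png",cv2.resize(s["image"][150:240,180:300][:,:,::-1],(800,600),interpolation=2))
cv2.imwrite("pics/b.png",cv2.resize(b,(650,600),interpolation=2))
E
```

```text
[0.646 0.167 0.09 ] [0.643 0.173 0.09 ]
[0.753 0.181 0.09 ] [0.75 0.18 0.09]
[0.711 0.282 0.09 ] [0.705 0.284 0.09 ]
[0.805 0.088 0.09 ] [0.798 0.091 0.09 ]
[ 0.619 -0.157  0.07 ] [ 0.624 -0.159  0.07 ]
```

View pics/b.png

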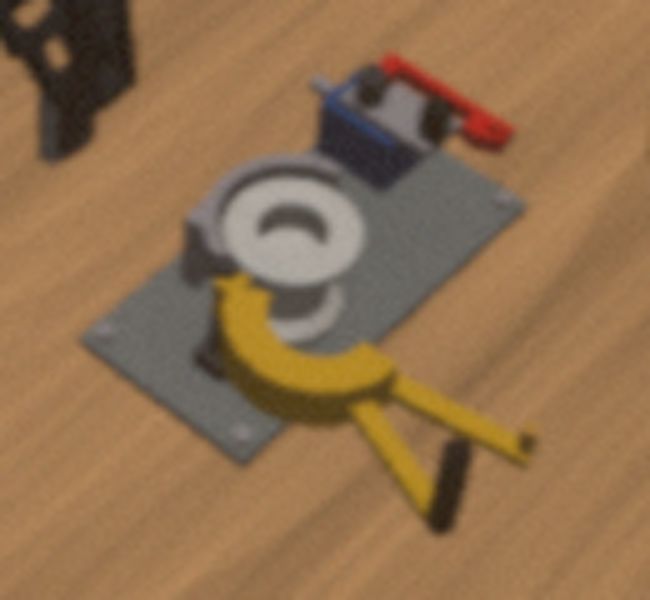

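The enlarged side view shows the stub flange at about (328,196), the fixed half ring behind it, the yellow ring open with its black post at about (358,253), and the blue catch with the red pawl at about (345,175). I'll measure the clamp's yaw from the plate later. First I'm moving over the clamp for a near look.

{"method": "carry_out", "body": {
  "plan": "-0.07 -0.02 -0.03 0 1; -0.14 -0.05 -0.03 0 1; -0.2 -0.07 -0.03 0 1; -0.2 -0.07 -0.03 0 1; -0.2 -0.07 -0.03 0 1; -0.2 -0.07 -0.03 0 1"
}}

```text
clock: 0.9
eef_pos: [0.6196, -0.1579, 0.255]
orientation: [-2.218, -2.224, -0.001]
ft_force: [-0.4, -0.4, 0.2]
finger_gap: 0.0852
gripper_force: 0.0
```

Run:
```python
from h import *
import pickle
o=get_obs();c=viewer.capture("wrist");pickle.dump((c,o),open("w1.pkl","wb"))
print(o["clock"],o["eef_pos"].round(4) if hasattr(o["eef_pos"],'round') else o["eef_pos"])
cv2.imwrite("pics/w1.png",cv2.resize(c["image"][:,:,::-1],(800,600),interpolation=2))
s=viewer.capture("scene");t=viewer.capture("side");pickle.dump((s,t),open("s1.pkl","wb"))
d=pickle.load(open("d0.pkl","rb"))["side"]
for p in((80,340),(245,465),(525,205)): print(plane(d,(270+p[0]/5,150+p[1]/5),.008).round(3))
```

```text
0.9 [ 0.6196 -0.1579  0.255 ]
[ 0.681 -0.065  0.008]
[ 0.568 -0.064  0.008]
[ 0.568 -0.301  0.008]
```

View pics/w1.png

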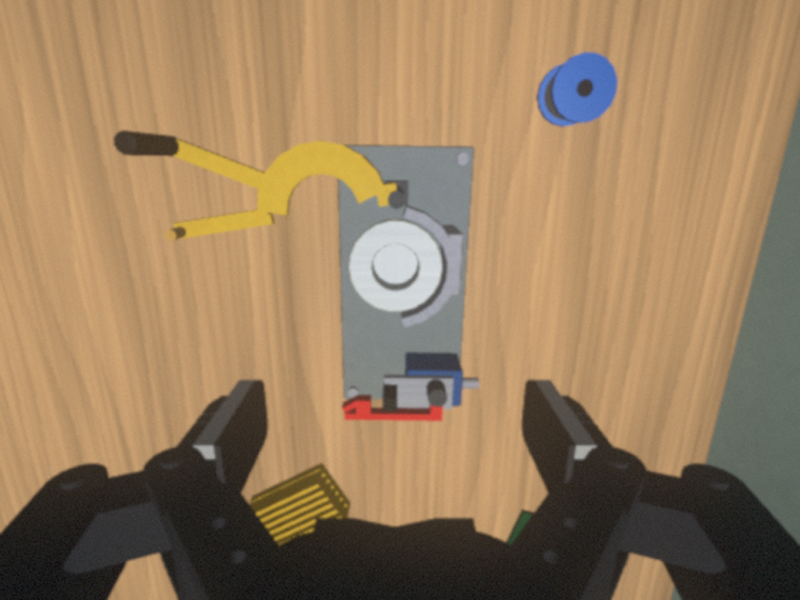

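The near view shows the stub flange at (396,267) in the enlarged picture, the hinge at (397,198), the ring open to the left with its post top at (126,142), and the red pawl at (395,410). I'll fit the flange, then move over the nozzle.

Run:
```python
from h import *
import pickle
c,o=pickle.load(open("w1.pkl","rb"));im=c["image"];f=560/800
m=(im.min(2)>150).astype(np.uint8);m[:150]=0;m[225:]=0
cs=sorted(cv2.findContours(m,0,1)[0],key=cv2.contourArea)
e=cv2.fitEllipse(cs[-1]);print(e)
pts=np.array([plane(c,p[0]+0.0,.07,o)[:2] for p in cs[-1]],np.float32);print(cv2.fitEllipse(pts))
for n,p,z in(("post",(126,142),.124),("hinge",(397,198),.09),("L1",(340,147),.008),("R1",(474,147),.008),("L2",(345,400),.008),("R2",(461,405),.008),("pin",(180,233),.08)):
  print(n,plane(c,(p[0]*f,p[1]*f),z,o).round(4))
```

```text
((276.26751708984375, 185.9283447265625), (62.98215866088867, 64.90929412841797), 77.37618255615234)
((0.6202587485313416, -0.15829896926879883), (0.06988329440355301, 0.07080359756946564), 128.65431213378906)
post [ 0.463  -0.0708  0.124 ]
hinge [ 0.6218 -0.1053  0.09  ]
L1 [ 0.5745 -0.0703  0.008 ]
R1 [ 0.6864 -0.0702  0.008 ]
L2 [ 0.571  -0.3091  0.008 ]
R2 [ 0.6871 -0.3146  0.008 ]
pin [ 0.4655 -0.131   0.08  ]
```

{"method": "carry_out", "body": {
  "plan": "0.07 0.01 0 0 1; 0.14 0.02 0 0 1; 0.21 0.03 0 0 1; 0.28 0.03 0 0 1; 0.35 0.03 0 0 1; 0.41 0.03 0 0 1; 0.41 0.03 0 0 1; 0.41 0.03 0 0 1; 0.41 0.03 0 0 1"
}}

```text
clock: 2.17
eef_pos: [0.6433, 0.1662, 0.2553]
orientation: [2.224, 2.218, -0.001]
ft_force: [-0.5, -0.7, 0.6]
finger_gap: 0.0852
gripper_force: 0.0
```

Run:
```python
from h import *
import pickle
o=get_obs();c=viewer.capture("wrist");pickle.dump((c,o),open("w2.pkl","wb"))
print(o["eef_pos"])
cv2.imwrite("pics/w2.png",cv2.resize(c["image"][:,:,::-1],(800,600),interpolation=2))
```

```text
[0.64334951 0.1661621  0.25532553]
```

View pics/w2.png

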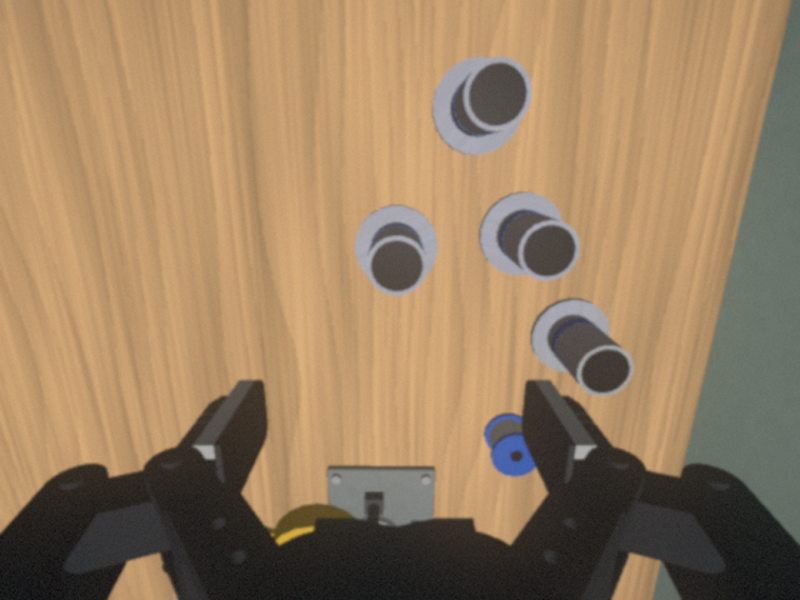

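The nozzle's rim circle is centred at (397,265) and its flange at (397,247) in the enlarged picture. The three look-alikes are farther away, to the right and above.

Run:
```python
from h import *
import pickle
c,o=pickle.load(open("w2.pkl","rb"));f=.7
print(plane(c,(397*f,265.5*f),.09,o),plane(c,(396.5*f,247*f),.02,o))
im=c["image"].astype(int);m=((im.max(2)-im.min(2)<45)&(im.min(2)>100)).astype(np.uint8);m[:135]=0;m[215:]=0;m[:,:240]=0;m[:,320:]=0
k=np.argwhere(m);print(k.min(0),k.max(0))
p=k[k[:,0]<175];print(plane(c,(k[:,1].mean(),175),.02,o))
```

```text
[0.64576347 0.17121826 0.09      ] [0.64578481 0.17116249 0.02      ]
[144 248] [206 306]
[0.64501224 0.16853344 0.02      ]
```

{"method": "carry_out", "body": {
  "plan": "0.004 0.0035 0 0 1; 0.004 0.0035 0.07 0 1; 0.004 0.0035 0.14 0 1; 0.004 0.0035 0.2 0 1; 0.004 0.0035 0.24 0 1; 0.004 0.0035 0.265 0 1; 0.004 0.0035 0.265 0 1; 0.004 0.0035 0.265 0 1"
}}

```text
clock: 3.22
eef_pos: [0.6471, 0.1715, 0.0449]
orientation: [2.221, 2.22, 0.004]
ft_force: [0.2, 0.9, 0.3]
finger_gap: 0.0852
gripper_force: 0.0
```

{"method": "carry_out", "body": {
  "plan": "0 0 0 0 -1; 0 0 0 0 -1; 0 0 0 0 -1; 0 0 0 0 -1; 0 0 0 0 -1; 0 0 0 0 -1; 0 0 0 0 -1; 0 0 0 0 -1; 0 0 0 0 -1; 0 0 0 0 -1"
}}

```text
clock: 4.47
eef_pos: [0.6464, 0.1714, 0.0444]
orientation: [2.221, 2.221, 0.002]
ft_force: [-1.0, 0.2, 6.2]
finger_gap: 0.0428
gripper_force: 61.4
```

{"method": "carry_out", "body": {
  "plan": "0 0 -0.03 0 -1; 0 0 -0.08 0 -1; 0 0 -0.13 0 -1; -0.06 0 -0.15 0 -1; -0.13 -0.01 -0.15 0 -1; -0.2 -0.02 -0.15 0 -1; -0.27 -0.03 -0.15 0 -1; -0.34 -0.0325 -0.15 0 -1; -0.39 -0.0325 -0.15 0 -1; -0.412 -0.0325 -0.15 0 -1; -0.412 -0.0325 -0.15 0 -1; -0.412 -0.0325 -0.15 0 -1"
}}

```text
clock: 5.98
eef_pos: [0.6201, -0.1555, 0.163]
orientation: [-2.217, -2.224, -0.002]
ft_force: [0.2, 1.0, -3.3]
finger_gap: 0.043
gripper_force: 61.7
```

Run:
```python
from h import *
import pickle
o=get_obs();print(o["eef_pos"],o["ft_force"],o["finger_gap"],o["moment"])
L=[]
for n,(z,) in (("scene",(.17,)),("side",(.17,))):
    c=viewer.capture(n);L.append(c)
    u=proj(c,[.62,-.158,.13]).astype(int);x0,y0=u[0]-45,u[1]-45
    print(n,x0,y0)
    L[-1]=cv2.resize(c["image"][y0:y0+90,x0:x0+90][:,:,::-1],(400,400),interpolation=2); pickle.dump(c,open(n+"2.pkl","wb"))
cv2.imwrite("pics/c.png",np.hstack(L))
```

```text
[ 0.62007286 -0.15553655  0.16299497] [ 0.2197535   0.96919937 -3.28004821] 0.042959088498881054 [ 0.10809366  0.00131198 -0.01169143]
scene 195 133
side 285 133
```

View pics/c.png

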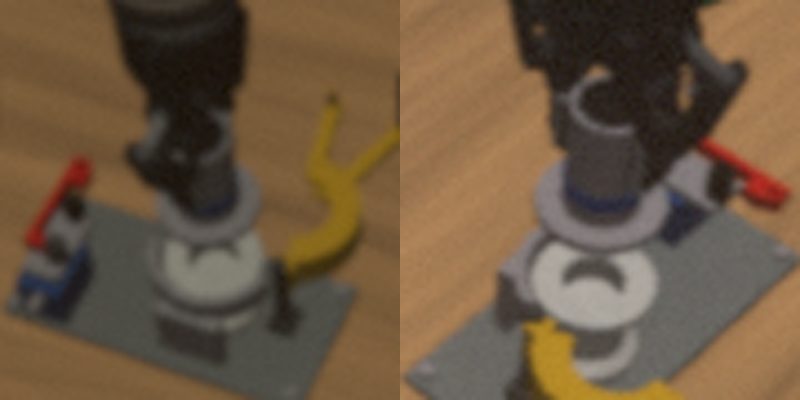

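The nozzle hangs upright over the stub in both views. Its flange centre in the side crop is about (601,203) and the stub's is about (595,281). I'll check the two against each other.

Run:
```python
from h import *
import pickle
t=pickle.load(open("side2.pkl","rb"));s=pickle.load(open("scene2.pkl","rb"))
g=lambda x0,y0,u,v:(x0+u*90/400-.4,y0+v*90/400-.4)
for z in(.137,): print(plane(t,g(285,133,201,205),z),plane(s,g(195,133,209,200),z))
print(plane(t,g(285,133,195,281),.07),plane(s,g(195,133,212,268),.07))
print(get_obs()["eef_pos"])
```

```text
[ 0.61787758 -0.150239    0.137     ] [ 0.61887528 -0.15487639  0.137     ]
[ 0.61879841 -0.15495289  0.07      ] [ 0.63022113 -0.15433089  0.07      ]
[ 0.62017767 -0.15563638  0.16315898]
```

{"method": "carry_out", "body": {
  "plan": "0 0 0.01 0 -1; 0 0 0.02 0 -1; 0 0 0.03 0 -1; 0 0 0.04 0 -1; 0 0 0.04 0 -1; 0 0 0.04 0 -1"
}}

```text
clock: 6.82
eef_pos: [0.62, -0.1585, 0.1315]
orientation: [2.221, 2.221, 0.0]
ft_force: [0.1, 0.5, -3.8]
finger_gap: 0.0428
gripper_force: 61.7
```

{"method": "carry_out", "body": {
  "plan": "0 0 0.008 0 -1; 0 0 0.016 0 -1; 0 0 0.022 0 -1; 0 0 0.026 0 -1; 0 0 0.028 0 -1; 0 0 0.03 0 -1; 0 0 0.03 0 -1; 0 0 0.03 0 -1"
}}

```text
clock: 7.82
eef_pos: [0.6199, -0.1584, 0.1075]
orientation: [2.221, 2.221, 0.0]
ft_force: [-0.0, 0.0, -3.0]
finger_gap: 0.0425
gripper_force: 61.7
```

Bottom of the spigot is inside the bore with no contact force. I'll continue in small steps.

{"method": "carry_out", "body": {
  "plan": "0 0 0.001 0 -1; 0 0 0.002 0 -1; 0 0 0.003 0 -1; 0 0 0.004 0 -1; 0 0 0.005 0 -1; 0 0 0.005 0 -1; 0 0 0.005 0 -1"
}}

```text
clock: 8.7
eef_pos: [0.6198, -0.1584, 0.1033]
orientation: [2.221, 2.221, 0.0]
ft_force: [-0.9, 0.0, -3.1]
finger_gap: 0.0431
gripper_force: 61.7
```

{"method": "carry_out", "body": {
  "plan": "0 0 0.001 0 -1; 0 0 0.002 0 -1; 0 0 0.002 0 -1; 0 0 0.002 0 -1"
}}

```text
clock: 9.2
eef_pos: [0.6198, -0.1584, 0.1017]
orientation: [2.221, 2.221, 0.0]
ft_force: [0.3, -0.1, -3.9]
finger_gap: 0.043
gripper_force: 61.7
```

{"method": "carry_out", "body": {
  "plan": "0 0 0.0006 0 -1; 0 0 0.0012 0 -1; 0 0 0.0012 0 -1; 0 0 0.0012 0 -1"
}}

```text
clock: 9.7
eef_pos: [0.6198, -0.1584, 0.1007]
orientation: [2.221, 2.221, 0.0]
ft_force: [-0.3, -0.2, -3.0]
finger_gap: 0.0431
gripper_force: 61.7
```

{"method": "carry_out", "body": {
  "plan": "0 0 0.0006 0 -1; 0 0 0.0012 0 -1; 0 0 0.0012 0 -1; 0 0 0.0012 0 -1"
}}

```text
clock: 10.2
eef_pos: [0.6199, -0.1584, 0.1004]
orientation: [2.221, 2.221, 0.0]
ft_force: [-4.0, 0.5, 4.8]
finger_gap: 0.0427
gripper_force: 62.0
```

The nozzle is seated: contact came at the expected height of TCP z 0.1004. Releasing it and rising.

{"method": "carry_out", "body": {
  "plan": "0 0 0 0 -0.5; 0 0 0 0 0.2; 0 0 0 0 1; 0 0 0 0 1; 0 0 0 0 1; 0 0 0 0 1; 0 0 -0.02 0 1; 0 0 -0.06 0 1; 0 0 -0.12 0 1; 0 0 -0.18 0 1; 0 0 -0.18 0 1; 0 0 -0.18 0 1"
}}

```text
clock: 11.7
eef_pos: [0.6196, -0.1583, 0.2442]
orientation: [2.221, 2.221, 0.0]
ft_force: [0.6, -0.5, -0.7]
finger_gap: 0.0852
gripper_force: 0.0
```

Run:
```python
from h import *
import pickle
o=get_obs();c=viewer.capture("wrist");pickle.dump((c,o),open("w3.pkl","wb"))
print(o["clock"],o["eef_pos"],o["ft_force"],o["finger_gap"])
a=c["image"][60:320,40:440][:,:,::-1];cv2.imwrite("pics/w3.png",cv2.resize(a,(800,520),interpolation=2))
```

```text
11.7 [ 0.61958169 -0.15831992  0.24422646] [ 0.62695118 -0.50930168 -0.71636318] 0.08522412205244385
```

View pics/w3.png

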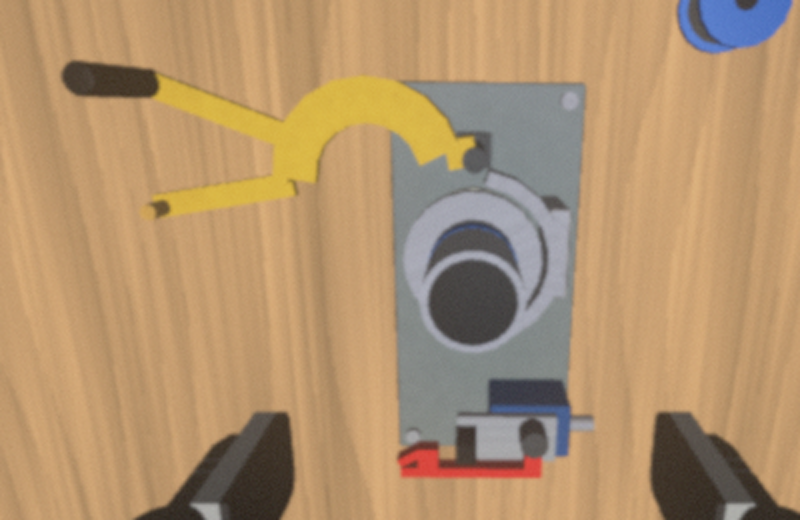

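The nozzle is fully down and concentric with the fixed half ring. The post top is at (80,77) in the crop, which is raw (80,98.5). The pawl's red bar rests at crop rows 445–475.

```bash
cat > arc.py <<'E'
import numpy as np
H=np.array([.6205,-.1062]);r0=np.array([-.060,-.152])
def post(q):  # clockwise by q from square
    c,s=np.cos(-q),np.sin(-q);return H+np.array([[c,-s],[s,c]])@r0
def yaw(q): # world yaw of tool y = push direction
    return np.arctan2(-.060,.152)-q
E
python3 - <<'E'
from h import *
from arc import *
import pickle
c,o=pickle.load(open("w3.pkl","rb"))
p=plane(c,(80,98.5),.124,o);v=p[:2]-H
q=-(np.arctan2(v[1],v[0])-np.arctan2(r0[1],r0[0]))%(2*np.pi);print(p,np.linalg.norm(v),q,post(q),np.degrees(yaw(q)))
d=p[:2]-o["eef_pos"][:2];print("tool shift share x,y",d[1]/.8,d[0]/.8)
print(o["joint_positions"])
E
```

```text
[ 0.46314607 -0.07061039  0.124     ] 0.1613284820135582 1.4172684501986055 [ 0.46111234 -0.07015041] -102.74447655196563
tool shift share x,y 0.10963691064800149 -0.19554451607788736
[ 0.13349953  0.40704502  0.02592247  1.63316428 -0.01159052  1.10110226
  0.16255976]
```

{"method": "carry_out", "body": {
  "plan": "0.02 -0.04 0 0.11 0.5; 0.04 -0.08 0 0.22 0; -0.0 -0.12 0 0.33 -0.3; 0.08 -0.16 0 0.44 -0.3; 0.11 -0.197 0 0.55 -0.3; 0.11 -0.197 0 0.66 -0.3; 0.11 -0.197 0 0.77 -0.3; 0.11 -0.197 0 0.88 -0.3; 0.11 -0.197 0 1 -0.3; 0.11 -0.197 0 1 -0.3; 0.11 -0.197 0 1 -0.3"
}}

```text
clock: 13.12
eef_pos: [0.4618, -0.0703, 0.2432]
orientation: [3.142, 0.006, -0.002]
ft_force: [0.9, 0.7, 0.6]
finger_gap: 0.0299
gripper_force: 0.0
```

Run:
```python
from h import *
o=get_obs();M=R.from_rotvec(o["orientation"]).as_matrix()
print(o["eef_pos"],o["finger_gap"],M.round(3).tolist(),np.degrees(np.arctan2(M[1,1],M[0,1])))
d=np.array([.462,-.0704,o["eef_pos"][2]])-o["eef_pos"];print(M.T@d/.8)
```

```text
[ 0.46178302 -0.0703471   0.24319638] 0.029929642126526552 [[1.0, 0.004, -0.001], [0.004, -1.0, -0.0], [-0.001, 0.0, -1.0]] -89.79082356840286
[ 2.70976669e-04  6.71168246e-05 -3.56444052e-07]
```

{"method": "carry_out", "body": {
  "plan": "0 0 0.05 0.11 -0.3; 0 0 0.1 0.14 -0.3; 0 0 0.13 0.14 -0.3; 0 0 0.13 0.14 -0.3; 0 0 0.13 0.14 -0.3"
}}

```text
clock: 13.75
eef_pos: [0.4628, -0.0705, 0.1406]
orientation: [-3.123, 0.343, -0.002]
ft_force: [-0.2, -0.4, 0.5]
finger_gap: 0.0294
gripper_force: 0.0
```

Run:
```python
from h import *
o=get_obs();c=viewer.capture("wrist");print(o["eef_pos"])
print("post top px",proj(c,[.462,-.0704,.124],o))
s=viewer.capture("side");u=proj(s,[.462,-.07,.12]).astype(int)
a=cv2.resize(c["image"][200:420,130:430][:,:,::-1],(450,330),interpolation=2)
b=cv2.resize(s["image"][u[1]-45:u[1]+45,u[0]-45:u[0]+45][:,:,::-1],(330,330),interpolation=2)
cv2.imwrite("pics/e.png",np.hstack([a,b]))
```

```text
[ 0.46282055 -0.07048549  0.14056364]
post top px [276.39981722 256.81100138]
```

View pics/e.png

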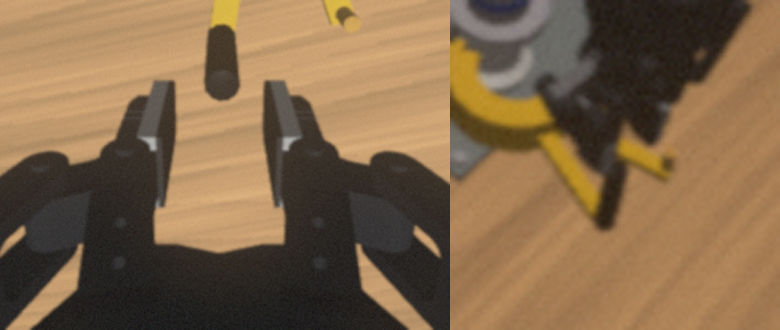

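The post top is centred between the fingers at (222,85) in the crop, raw (278,257), against a predicted (276,257). Descending over it.

{"method": "carry_out", "body": {
  "plan": "0 0 0.02 0 -0.3; 0 0 0.04 0 -0.3; 0 0 0.056 0 -0.3; 0 0 0.056 0 -0.3; 0 0 0.056 0 -0.3"
}}

```text
clock: 14.48
eef_pos: [0.4627, -0.0704, 0.0955]
orientation: [-3.123, 0.345, -0.001]
ft_force: [0.0, 0.1, -0.0]
finger_gap: 0.0299
gripper_force: 0.0
```

```bash
cat > nxt.py <<'E'
import sys
from h import *
from arc import *
o=get_obs();M=R.from_rotvec(o["orientation"]).as_matrix();p=o["eef_pos"];y0=np.arctan2(M[1,1],M[0,1])
w=lambda a:(a+np.pi)%(2*np.pi)-np.pi
v=p[:2]-H;print(p.round(4),"ring-angle of tcp",-w(np.arctan2(v[1],v[0])-np.arctan2(r0[1],r0[0])),"r",np.linalg.norm(v),"f tool",(M.T@o["ft_force"]).round(2))
for q in map(float,sys.argv[1:]):
    d=np.append(post(q),p[2])-p;t=M.T@d/.8;print(q,t[:2].round(4),"turn",round(-w(yaw(q)-y0)/(np.pi/2),3))
E
python3 nxt.py 1.417 1.3 1.2 1.1 1.0 .9 .8 .7 .6 .5
```

```text
[ 0.4627 -0.0704  0.0955] ring-angle of tcp 1.4176933641176106 r 0.16180418513291933 f tool [-0.01 -0.08  0.01]
1.417 [-0.002   0.0001] turn 0.001
1.3 [-0.0007  0.024 ] turn -0.073
1.2 [0.0027 0.0441] turn -0.137
1.1 [0.008  0.0638] turn -0.2
1.0 [0.0153 0.0829] turn -0.264
0.9 [0.0245 0.1012] turn -0.328
0.8 [0.0354 0.1184] turn -0.391
0.7 [0.048  0.1345] turn -0.455
0.6 [0.0621 0.1492] turn -0.519
0.5 [0.0777 0.1625] turn -0.582
```

{"method": "carry_out", "body": {
  "plan": "-0.001 0.024 0 -0.07 -0.3; 0.003 0.044 0 -0.137 -0.3; 0.008 0.064 0 -0.2 -0.3; 0.015 0.083 0 -0.264 -0.3; 0.0245 0.101 0 -0.328 -0.3; 0.0355 0.118 0 -0.391 -0.3; 0.048 0.1345 0 -0.455 -0.3; 0.062 0.149 0 -0.519 -0.3; 0.078 0.1625 0 -0.582 -0.3; 0.078 0.1625 0 -0.582 -0.3; 0.078 0.1625 0 -0.582 -0.3"
}}

```text
clock: 15.85
eef_pos: [0.4944, -0.2105, 0.0952]
orientation: [-2.955, -1.066, 0.0]
ft_force: [-1.2, 0.2, 0.4]
finger_gap: 0.0298
gripper_force: 0.5
```

```bash
python3 nxt.py .5 .45 .4 .35 .3 .25 .2
```

```text
[ 0.4944 -0.2105  0.0952] ring-angle of tcp 0.5039995132426229 r 0.16361207123926014 f tool [-0.8  -0.95 -0.44]
0.5 [0.0002 0.0008] turn -0.002
0.45 [0.0005 0.011 ] turn -0.033
0.4 [0.0013 0.0212] turn -0.065
0.35 [0.0026 0.0313] turn -0.097
0.3 [0.0044 0.0414] turn -0.129
0.25 [0.0067 0.0513] turn -0.161
0.2 [0.0095 0.0612] turn -0.193
```

{"method": "carry_out", "body": {
  "plan": "0.0005 0.011 0 -0.033 -0.3; 0.001 0.021 0 -0.065 -0.3; 0.0026 0.031 0 -0.097 -0.3; 0.0044 0.041 0 -0.129 -0.3; 0.0067 0.051 0 -0.161 -0.3; 0.008 0.056 0 -0.175 -0.3; 0.008 0.056 0 -0.175 -0.3; 0.008 0.056 0 -0.175 -0.3"
}}

```text
clock: 16.85
eef_pos: [0.5281, -0.241, 0.0949]
orientation: [-2.78, -1.462, 0.0]
ft_force: [-1.4, -0.7, -0.2]
finger_gap: 0.0298
gripper_force: 0.8
```

```bash
python3 nxt.py .2 .15 .1 .05 0 -.05
python3 - <<'E'
from h import *
import pickle
o=get_obs();L=[]
for n in("scene","side"):
    c=viewer.capture(n);u=proj(c,[.6,-.26,.08]).astype(int);print(n,u)
    L.append(cv2.resize(c["image"][u[1]-45:u[1]+45,u[0]-45:u[0]+45][:,:,::-1],(400,400),interpolation=2))
c=viewer.capture("wrist");pickle.dump((c,o),open("w4.pkl","wb"));L.append(cv2.resize(c["image"][:,:,::-1],(533,400)))
cv2.imwrite("pics/f.png",cv2.resize(np.hstack(L),(800,240),interpolation=3))
E
```

```text
[ 0.5281 -0.241   0.0949] ring-angle of tcp 0.22503490123397274 r 0.16346575423116258 f tool [-1.37 -0.74  0.18]
0.2 [0.0001 0.0051] turn -0.017
0.15 [0.0007 0.0153] turn -0.049
0.1 [0.0017 0.0255] turn -0.08
0.05 [0.0032 0.0356] turn -0.112
0.0 [0.0053 0.0456] turn -0.144
-0.05 [0.0078 0.0555] turn -0.176
scene [215 174]
side [360 174]
```

View pics/f.png

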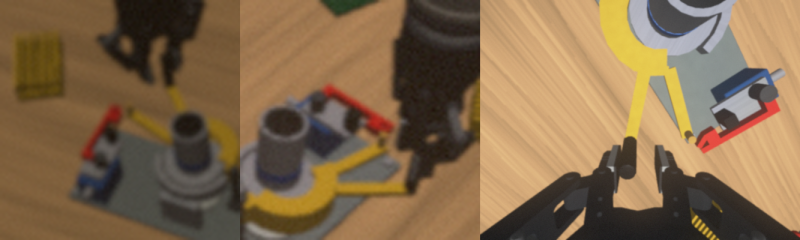

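The wrist view shows the pin just short of the red pawl's hook, and the post rests against the left pad. From here I'll track the pawl's direction numerically along with the force.

```bash
cat > pw.py <<'E'
from h import *
from arc import *
def pawl(c,o):
    im=c["image"].astype(int);m=((im[...,0]>120)&(im[...,1]<80)&(im[...,2]<80)).astype(np.uint8)
    cs=[k for k in cv2.findContours(m,0,1)[0] if cv2.contourArea(k)>60]
    f=lambda k:min(np.linalg.norm(plane(c,q[0],.07,o)[:2]-[.62,-.30]) for q in k)
    k=min(cs,key=f);P=np.array([plane(c,q[0],.07,o)[:2] for q in k],np.float32)
    b=cv2.boxPoints(cv2.minAreaRect(P));e=max([b[1]-b[0],b[2]-b[1]],key=np.linalg.norm);e=e*np.sign(e[0])
    return np.arctan2(e[1],e[0]),P.mean(0),P[P[:,0].argmin()],np.linalg.norm(e)
if __name__=="__main__":
    import pickle
    c,o=pickle.load(open("w1.pkl","rb"));print("rest w1",pawl(c,o))
    c,o=pickle.load(open("w3.pkl","rb"));print("rest w3",pawl(c,o))
    o=get_obs();c=viewer.capture("wrist");M=R.from_rotvec(o["orientation"]).as_matrix()
    print("now",pawl(c,o),"clock",o["clock"],"f tool",(M.T@o["ft_force"]).round(2),"gf",o["gripper_force"])
E
python3 pw.py
```

```text
rest w1 (np.float32(-0.018051028), array([ 0.6177423 , -0.28470194], dtype=float32), array([ 0.57678616, -0.2781997 ], dtype=float32), np.float32(0.08209898))
rest w3 (np.float32(-0.0019018138), array([ 0.6182803 , -0.28468558], dtype=float32), array([ 0.5776737, -0.2802232], dtype=float32), np.float32(0.081204444))
now (np.float32(-0.015094256), array([ 0.62062186, -0.28506553], dtype=float32), array([ 0.5768254, -0.2777917], dtype=float32), np.float32(0.08527821)) clock 17.0 f tool [-1.81 -1.22 -1.01] gf 1.0272584483027458
```

{"method": "carry_out", "body": {
  "plan": "0.0001 0.005 0 -0.017 -0.3; 0.0004 0.01 0 -0.032 -0.3; 0.0004 0.01 0 -0.032 -0.3; 0.0004 0.01 0 -0.032 -0.3"
}}

```text
clock: 17.55
eef_pos: [0.5353, -0.2457, 0.095]
orientation: [2.742, 1.532, 0.0]
ft_force: [-2.4, 0.7, -0.1]
finger_gap: 0.03
gripper_force: 0.8
```

```bash
python3 pw.py|tail -1;python3 nxt.py .15 .125 .1 .05 0
```

```text
now (np.float32(-0.01894058), array([ 0.6187147, -0.2847547], dtype=float32), array([ 0.5767883 , -0.27835807], dtype=float32), np.float32(0.085186146)) clock 17.55 f tool [-0.66 -2.37  0.11] gf 0.8031567558646202
[ 0.5352 -0.2456  0.095 ] ring-angle of tcp 0.1728470500594863 r 0.16342096998528094 f tool [-0.93 -1.48 -0.96]
0.15 [0.0001 0.0047] turn -0.016
0.125 [0.0003 0.0098] turn -0.032
0.1 [0.0006 0.0149] turn -0.048
0.05 [0.0016 0.025 ] turn -0.08
0.0 [0.0032 0.0351] turn -0.112
```

{"method": "carry_out", "body": {
  "plan": "0.0001 0.005 0 -0.016 -0.3; 0.0001 0.005 0 -0.016 -0.3; 0.0001 0.005 0 -0.016 -0.3"
}}

```text
clock: 17.98
eef_pos: [0.5381, -0.2473, 0.0949]
orientation: [-2.722, -1.567, 0.001]
ft_force: [-5.0, 1.0, 1.1]
finger_gap: 0.0302
gripper_force: 2.4
```

```bash
python3 pw.py|tail -1
```

```text
now (np.float32(0.008412359), array([ 0.6200866 , -0.28556043], dtype=float32), array([ 0.576934 , -0.2790436], dtype=float32), np.float32(0.085131675)) clock 17.975 f tool [-1.66 -4.81 -1.07] gf 2.369295135140419
```

{"method": "carry_out", "body": {
  "plan": "0.0001 0.005 0 -0.016 -0.3; 0.0001 0.005 0 -0.016 -0.3; 0.0001 0.005 0 -0.016 -0.3"
}}

```text
clock: 18.4
eef_pos: [0.5421, -0.2496, 0.095]
orientation: [2.703, 1.6, 0.0]
ft_force: [-4.3, 0.2, 0.3]
finger_gap: 0.0301
gripper_force: 1.7
```

```bash
python3 pw.py|tail -1;python3 nxt.py .1 .08 .06 .05 0 -.03
```

```text
now (np.float32(0.026934776), array([ 0.62007344, -0.28609034], dtype=float32), array([ 0.5773636 , -0.28271496], dtype=float32), np.float32(0.08490471)) clock 18.4 f tool [-1.87 -3.85 -0.34] gf 1.6755664721131325
[ 0.542  -0.2495  0.0949] ring-angle of tcp 0.12483608857218442 r 0.16341082306259896 f tool [-0.91 -3.43 -0.45]
0.1 [0.0001 0.0051] turn -0.016
0.08 [0.0002 0.0092] turn -0.029
0.06 [0.0004 0.0132] turn -0.042
0.05 [0.0006 0.0153] turn -0.048
0.0 [0.0016 0.0254] turn -0.08
-0.03 [0.0025 0.0315] turn -0.099
```

The pawl is deflecting (about 0.045), so I'm shortening the steps.

{"method": "carry_out", "body": {
  "plan": "0.0001 0.004 0 -0.012 -0.3; 0.0001 0.004 0 -0.012 -0.3; 0.0001 0.004 0 -0.012 -0.3"
}}

```text
clock: 18.82
eef_pos: [0.5448, -0.251, 0.0949]
orientation: [2.688, 1.626, -0.0]
ft_force: [-4.7, 0.6, 0.5]
finger_gap: 0.0298
gripper_force: 2.0
```

```bash
python3 pw.py|tail -1
```

```text
now (np.float32(0.04304451), array([ 0.62112963, -0.28692368], dtype=float32), array([ 0.5774922, -0.2832555], dtype=float32), np.float32(0.0847531)) clock 18.825 f tool [-1.67 -4.45 -0.5 ] gf 1.9521166384220123
```

{"method": "carry_out", "body": {
  "plan": "0.0001 0.0025 0 -0.008 -0.3; 0.0001 0.0025 0 -0.008 -0.3; 0.0001 0.0025 0 -0.008 -0.3"
}}

```text
clock: 19.25
eef_pos: [0.5464, -0.2519, 0.0949]
orientation: [-2.677, -1.643, 0.001]
ft_force: [-4.9, 0.3, 2.0]
finger_gap: 0.0303
gripper_force: 2.3
```

```bash
python3 pw.py|tail -1;python3 nxt.py
```

```text
now (np.float32(0.044936858), array([ 0.6221653 , -0.28719318], dtype=float32), array([ 0.5773842 , -0.28257987], dtype=float32), np.float32(0.08489751)) clock 19.25 f tool [-1.89 -4.49 -1.96] gf 2.2984615713357925
[ 0.5465 -0.2518  0.0949] ring-angle of tcp 0.0943886826849214 r 0.1633863536074618 f tool [-2.23 -5.42 -2.03]
```

{"method": "carry_out", "body": {
  "plan": "0 0.0015 0 -0.004 -0.3; 0 0.0015 0 -0.004 -0.3"
}}

```text
clock: 19.55
eef_pos: [0.5475, -0.2524, 0.0949]
orientation: [-2.672, -1.652, 0.001]
ft_force: [-5.1, 0.2, 2.2]
finger_gap: 0.03
gripper_force: 2.4
```

```bash
python3 pw.py|tail -1
```

```text
now (np.float32(0.04961143), array([ 0.62172574, -0.28722385], dtype=float32), array([ 0.5775203 , -0.28234893], dtype=float32), np.float32(0.084912226)) clock 19.55 f tool [-2.13 -4.64 -2.17] gf 2.4383890628814697
```

{"method": "carry_out", "body": {
  "plan": "0 0.0013 0 -0.004 -0.3; 0 0.0013 0 -0.004 -0.3"
}}

```text
clock: 19.85
eef_pos: [0.5484, -0.2528, 0.0949]
orientation: [-2.667, -1.66, 0.001]
ft_force: [-5.6, 0.6, 1.2]
finger_gap: 0.03
gripper_force: 2.5
```

```bash
python3 pw.py|tail -1;python3 nxt.py
```

```text
now (np.float32(0.05272731), array([ 0.6229342 , -0.28737178], dtype=float32), array([ 0.5775229 , -0.28356534], dtype=float32), np.float32(0.08489295)) clock 19.85 f tool [-1.91 -5.27 -1.16] gf 2.49203659594059
[ 0.5483 -0.2528  0.0949] ring-angle of tcp 0.08137705763313008 r 0.163425737902912 f tool [-2.24 -3.99 -1.59]
```

{"method": "carry_out", "body": {
  "plan": "0 0.0013 0 -0.004 -0.3; 0 0.0013 0 -0.004 -0.3"
}}

```text
clock: 20.15
eef_pos: [0.5493, -0.2533, 0.0949]
orientation: [-2.662, -1.668, 0.001]
ft_force: [-5.0, 0.1, 1.5]
finger_gap: 0.03
gripper_force: 2.4
```

```bash
python3 pw.py|tail -1
```

```text
now (np.float32(0.0568974), array([ 0.62258047, -0.28743976], dtype=float32), array([ 0.57708865, -0.28464577], dtype=float32), np.float32(0.085298166)) clock 20.15 f tool [-2.08 -4.53 -1.48] gf 2.420024871826172
```

{"method": "carry_out", "body": {
  "plan": "0 0.0013 0 -0.004 -0.3; 0 0.0013 0 -0.004 -0.3"
}}

```text
clock: 20.45
eef_pos: [0.5505, -0.2539, 0.095]
orientation: [2.656, 1.677, -0.0]
ft_force: [-4.9, -1.1, 0.9]
finger_gap: 0.0298
gripper_force: 2.0
```

```bash
python3 pw.py|tail -1;python3 nxt.py
```

```text
now (np.float32(0.053379435), array([ 0.62241733, -0.28733057], dtype=float32), array([ 0.57768905, -0.28545323], dtype=float32), np.float32(0.08478069)) clock 20.45 f tool [-3.09 -4.   -0.94] gf 2.0229479670524597
[ 0.5505 -0.2539  0.0949] ring-angle of tcp 0.06652895780678492 r 0.16341420398005954 f tool [-2.12 -3.89 -0.79]
```

{"method": "carry_out", "body": {
  "plan": "0 0.0013 0 -0.004 -0.3; 0 0.0013 0 -0.004 -0.3"
}}

```text
clock: 20.75
eef_pos: [0.5522, -0.2542, 0.0951]
orientation: [2.65, 1.685, 0.002]
ft_force: [-3.1, -0.8, -0.2]
finger_gap: 0.0298
gripper_force: 1.0
```

```bash
python3 pw.py|tail -1;python3 nxt.py
```

```text
now (np.float32(0.035555802), array([ 0.6219961 , -0.28649428], dtype=float32), array([ 0.5789938 , -0.29388595], dtype=float32), np.float32(0.083307944)) clock 20.75 f tool [-1.99 -2.46  0.19] gf 1.02004062384367
[ 0.5523 -0.2542  0.0951] ring-angle of tcp 0.05616532939911423 r 0.1629352485553271 f tool [-1.81 -1.66  0.11]
```

Force has dropped, which suggests the snap. I'll hold still for two rows and measure again.

{"method": "carry_out", "body": {
  "plan": "0 0 0 0 -0.3; 0 0 0 0 -0.3"
}}

```text
clock: 21.05
eef_pos: [0.5523, -0.2539, 0.0952]
orientation: [2.65, 1.685, 0.002]
ft_force: [-0.3, 0.1, -0.6]
finger_gap: 0.0296
gripper_force: 0.3
```

```bash
python3 pw.py|tail -1
python3 - <<'E'
from h import *
import pickle
o=get_obs();c=viewer.capture("wrist");pickle.dump((c,o),open("w5.pkl","wb"))
im=c["image"].astype(int);m=((im[...,0]>120)&(im[...,1]<80)&(im[...,2]<80))
k=np.argwhere(m);u=proj(c,[.60,-.28,.07],o).astype(int);print(u)
a=c["image"][max(0,u[1]-60):u[1]+60,u[0]-80:u[0]+80][:,:,::-1]
cv2.imwrite("pics/g.png",cv2.resize(a,(800,600),interpolation=2))
E
```

```text
now (np.float32(0.032637976), array([ 0.6217704, -0.2865   ], dtype=float32), array([ 0.5791191 , -0.29366764], dtype=float32), np.float32(0.08303725)) clock 21.05 f tool [-0.07 -0.27  0.57] gf 0.34898766316473484
[366 253]
```

View pics/g.png

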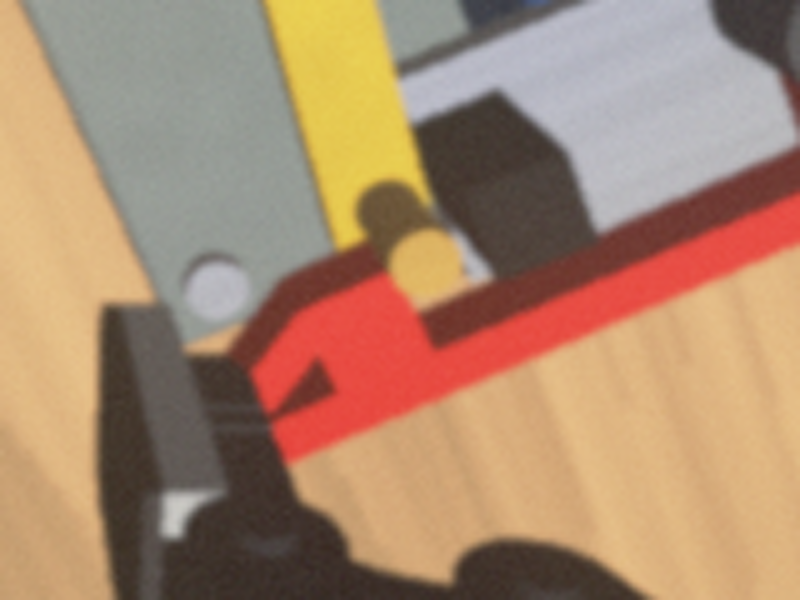

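The brass pin sits behind the red hook's shoulder at (427,265), clear of the rubber stop, but the finger hides part of the pawl. I'll measure the pawl's outer edge only, with nothing in the way of it, and compare it with the rest pose.

```bash
cat > edge.py <<'E'
from h import *
import pickle
def edge(c,o):
    im=c["image"].astype(int);m=((im[...,0]>90)&(im[...,1]<85)&(im[...,2]<85)&(im[...,0]-im[...,1]>60)).astype(np.uint8)
    cs=cv2.findContours(m,0,cv2.CHAIN_APPROX_NONE)[0]
    P=[np.array([plane(c,q[0],.07,o)[:2] for q in k]) for k in cs if len(k)>30]
    P=min(P,key=lambda p:np.linalg.norm(p.mean(0)-[.62,-.285]))
    b=[]
    for x in np.arange(.603,.648,.003):
        s=P[abs(P[:,0]-x)<.0015]
        if len(s): b.append([x,s[:,1].min()])
    b=np.array(b);k=np.polyfit(b[:,0],b[:,1],1);r=b[:,1]-np.polyval(k,b[:,0]);return np.arctan(k[0]).round(4),np.polyval(k,[.58,.65]).round(4),r.std().round(5)
if __name__=="__main__":
    for n in("w1","w3","w4","w5"): print(n,*edge(*pickle.load(open(n+".pkl","rb"))))
    o=get_obs();c=viewer.capture("wrist");print("now",*edge(c,o))
E
python3 edge.py
```

```text
w1 -0.0225 [-0.2886 -0.2902] 0.00055
w3 -0.0019 [-0.2897 -0.2898] 0.0
w4 -0.0133 [-0.2906 -0.2915] 8e-05
w5 0.0285 [-0.2933 -0.2913] 6e-05
now 0.0287 [-0.2933 -0.2913] 7e-05
```

The edge has turned about 0.042 from rest, so the pawl is only half back and hanging on the pin. I'll press a little more in sub-millimetre steps.

{"method": "carry_out", "body": {
  "plan": "0 0.001 0 0 -0.3; 0 0.001 0 0 -0.3"
}}

```text
clock: 21.45
eef_pos: [0.5526, -0.2543, 0.0951]
orientation: [2.651, 1.686, 0.001]
ft_force: [-0.8, 1.2, -0.1]
finger_gap: 0.0298
gripper_force: 0.3
```

```bash
python3 edge.py|tail -1;python3 nxt.py
```

```text
now 0.0149 [-0.2922 -0.2912] 5e-05
[ 0.5526 -0.2543  0.0951] ring-angle of tcp 0.0538721307959138 r 0.16296150778016197 f tool [-0.05 -2.2  -0.05]
```

It's coming back (0.028 relative to rest). A little more.

{"method": "carry_out", "body": {
  "plan": "0 0.0008 0 0 -0.3; 0 0.0008 0 0 -0.3"
}}

```text
clock: 21.75
eef_pos: [0.5529, -0.2547, 0.095]
orientation: [-2.651, -1.685, -0.0]
ft_force: [-0.4, -0.4, -0.0]
finger_gap: 0.0298
gripper_force: 0.5
```

```bash
python3 edge.py|tail -1;python3 nxt.py
```

```text
now -0.0128 [-0.2902 -0.2911] 8e-05
[ 0.5528 -0.2547  0.095 ] ring-angle of tcp 0.05151634658083637 r 0.16318845311351085 f tool [-0.5  -0.23 -1.48]
```

The pawl is fully back at rest (−0.0128 against −0.0133 before). I'll back the pad off and check that it holds.

{"method": "carry_out", "body": {
  "plan": "0 -0.002 0 0 -0.3; 0 -0.005 0 0 -0.3; 0 -0.008 0 0 -0.3; 0 -0.008 0 0 -0.3; 0 -0.008 0 0 -0.3"
}}

```text
clock: 22.42
eef_pos: [0.5471, -0.252, 0.095]
orientation: [2.651, 1.685, 0.0]
ft_force: [-0.3, 0.5, -0.1]
finger_gap: 0.03
gripper_force: 0.0
```

```bash
python3 edge.py|tail -1;python3 nxt.py
```

```text
now -0.0115 [-0.2903 -0.2911] 8e-05
[ 0.5471 -0.2521  0.095 ] ring-angle of tcp 0.09026081696295751 r 0.1632885036264502 f tool [-0.09 -0.01 -0.6 ]
```

It holds with nothing touching it. Lifting clear.

{"method": "carry_out", "body": {
  "plan": "0 0 -0.02 0 -0.3; 0 0 -0.05 0 -0.3; 0 0 -0.1 0 -0.3; 0 0 -0.16 0 -0.3; 0 0 -0.2 0 -0.3; 0 0 -0.2 0 -0.3; 0 0 -0.2 0 -0.3; 0 0 -0.2 0 -0.3; 0 0 -0.2 0 -0.3"
}}

```text
clock: 23.6
eef_pos: [0.5466, -0.2518, 0.254]
orientation: [-2.65, -1.685, 0.002]
ft_force: [-0.1, -0.2, 0.3]
finger_gap: 0.0298
gripper_force: 0.0
```

```bash
python3 edge.py|tail -1
python3 - <<'E'
from h import *
from arc import *
o=get_obs();c=viewer.capture("wrist");print(o["eef_pos"],o["clock"])
# post: black blob near expected spot
im=c["image"].astype(int);u=proj(c,[*post(.1),.124],o);print("post expected q=.1",u,"q=1.1",proj(c,[*post(1.1),.124],o))
y=((im[...,0]>150)&(im[...,1]>120)&(im[...,2]<90)).astype(np.uint8)
for k in cv2.findContours(y,0,2)[0]:
    if cv2.contourArea(k)>150:
        M=cv2.moments(k);g=(M["m10"]/M["m00"],M["m01"]/M["m00"]);print("yellow",cv2.contourArea(k),plane(c,g,.08,o).round(3))
d=(im.max(2)<75).astype(np.uint8);n,_,st,ce=cv2.connectedComponentsWithStats(d)
for i in range(1,n):
    if 40<st[i,4]<3000: print("dark",st[i,4],ce[i].round(1),plane(c,ce[i],.1,o).round(3))
E
```

```text
now -0.0213 [-0.2843 -0.2858] 0.00046
[ 0.54664028 -0.25187287  0.25415704] 23.65
post expected q=.1 [274.61333817 200.37785811] q=1.1 [114.14138109 108.63732137]
yellow 371.5 [ 0.504 -0.404  0.08 ]
yellow 3693.5 [ 0.591 -0.173  0.08 ]
dark 138 [360.2 144.4] [ 0.639 -0.242  0.1  ]
dark 66 [274.6 188.8] [ 0.548 -0.247  0.1  ]
dark 449 [240.8 289.2] [ 0.466 -0.333  0.1  ]
dark 487 [310.8 290.2] [ 0.535 -0.367  0.1  ]
dark 422 [513.9 279.6] [ 0.739 -0.449  0.1  ]
dark 385 [529.4 324.1] [ 0.743 -0.514  0.1  ]
dark 378 [488.6 328.7] [ 0.699 -0.5    0.1  ]
```

The post is at the closed position (raw 275,189), the pawl is at rest and the arm is clear, so I'm handing in.

```bash
python3 -c "
from station import ctrl
print(ctrl.job_done())"
```

```text
the job is handed in; nothing more can be done
None
```

The job is handed in at about 24 s: the nozzle is seated on the stub, the yellow ring is shut, and the red catch is fully back behind the pin, still holding the ring after I let go; the verdict itself was not shown.

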